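Seat a pump cover in its fixture and shut the clamp over it

TASK

Lower the aluminium pump cover flat into the blue pocket of the fixture (do not drop it in) and, with the clamp still wide open, press it down until you feel that it is fully home, its flange flush with the rim. Only then swing the clamp fully shut over it by its red handle and let go; do not use the clamp to force the cover down, and leave the other things on the bench where they are.

Things in the scene. Friction and masses are not known exactly. Their poses are not given: they have to be found in the camera images.
- cover_center (a point): Centre of the loose aluminium pump cover, 27 mm above its underside. Flange 80 (x) x 60 (y) x 14 mm with dark corner holes; on it a boss 40 (x) x 36 (y) mm rising from 14 to 54 mm above the underside, the place to hold it. z up. Same after half a turn. 0.28 to 0.52 kg. Starts flat on the bench.
- nest (a point): Centre of the floor of the pocket in the blue block on the grey fixture fixed to the bench; 16 mm above the bench, z up. Pocket 84 (x) x 64 (y) mm, 2 mm clear all round the cover, 14 mm deep, with a 3 mm lead-in chamfer. Block 130 x 110 mm. When the cover is fully home cover_center is 27 mm above this point and pressing meets a hard stop.
- pocket_rim (a point): Middle of the pocket mouth, level with the blue rim, 14 mm over nest. In the pocket's floor is a brass ejector pad, 36 mm across, that may stand up to 9 mm above it. Friction holds it: it carries the cover, so a cover laid in may sit proud. It sinks only when weight and push together pass about 11 N, and stays where pushed. Pressing with 14 to 20 N takes it to the bottom.
- clamp_hinge (a point): Middle of the clamp's hinge axis, fixed on the fixture, 100 mm from nest along the nest's +y and 70 mm above it. The axis runs along the nest's x.
- clamp (a joint): Angle of the steel strap clamp, rad: 0 shut (strap level over the pocket, on its stop), 1.57 straight up, 2.0 its limit. Starts 1.55 to 1.9. Stiff hinge, stays where left; about 3 N at the handle moves it. Strap 24 mm wide, 10 thick. Shut, its rubber foot is 0.7 mm above a cover that is fully home.
- clamp_grip (a point): Point on the axis of the clamp's red T-handle, 38 mm from the strap's middle towards the nest's -x. The handle is a round bar 14 mm thick, 130 mm long, parallel to the hinge axis and 200 mm from it; this point turns with the clamp. Shut, it lies 100 mm towards the nest's -y, 38 mm towards its -x and 70 mm above nest, with free space all round.
- pump_body: Bystander: aluminium gear pump body with red and blue blocks, 90 x 75 x 73 mm, splined shaft stub. Origin under its centre.
- round_cover: Bystander: dark round steel cover, 90 mm across, 34 mm high. Origin under its centre.
- wrench: Bystander: steel spanner, 170 mm, lying flat. Origin under its middle.
- bearing: Bystander: steel bearing ring, 64 mm across, 18 mm high. Origin under its centre.
- jar: Bystander: amber jar with steel cap, 66 mm across, 100 mm high. Origin under its centre.
- meter: Bystander: dark handheld meter lying on its back, 90 x 180 x 34 mm. Origin under its centre.
- screwdriver: Bystander: screwdriver lying on the bench. Origin under its middle.
- cover: The same loose cover; origin at the centre of its underside.
Mind the look-alikes: they are no part of the job. Leave any turquoise look-alike of the cover alone.

How it is judged:
By the outcome, as a careful person would: the job done as asked, in the order asked, and still so for the second after the job is handed in, with the robot touching nothing.
It also fails if it takes over 62 s, if anything falls off the work surface, if the arm or the gripper's body presses on something with over 40 N, if the wrist force passes 120 N, or if a joint passes its speed limit or range.

ROBOT

A 6-joint arm with a two-finger parallel gripper is mounted at the origin on the work surface. World frame = base frame: x ahead of the robot, y to its left, z up, the work surface at z = 0. Lengths are in m, angles in degrees, forces in N, time in s.
With the tool pointing down it reaches from about 0.35 to 0.875 m from the base axis. Payload 4.2 kg.
Tool frame: the origin (TCP) lies midway between the tips of the shut fingers; the grasp point (between the pads) lies 19 mm behind it; z points along the fingers, y is the direction in which the jaws open and shut (so a half turn about z gives the same grasp; the last joint's range is limited). The gripper opens to 87 mm and grips with 3 to 60 N. Pads are 19 mm wide; open, the fingers measure 117 mm over their backs; the gripper's body (75 mm by 190 mm) begins 51 mm behind the grasp point.
Start: joints at [89.358, 22.042, 0.453, 0, -68.411, -14.817], TCP at [0.167, 0.602, 0.223] pointing down, gripper open.
Joint ranges: [-179.83, 179.83], [-69.29, 118.12], [-61.27, 80.66], [-181.25, 117.63], [-171.15, -9.14], [-177.46, 177.46]. Speed limits (degrees/s): [159.86, 159.86, 180, 180, 180, 180].

INTERFACE

Orientations are given as a 3x3 rotation matrix whose columns are the frame's x, y, z axes.
In Python, from station import r gives the robot as it stands.
- The arm moves only by the tool play_rows, never from a script. Its argument "commands" is a list that holds one entry, the list of rows, each a list of 7 numbers: the shift along the world's x, y, z in m, then the turn, a rotation vector about the world's x, y, z in rad, then the closure, from 0 (fully open) to 1 (shut). A call has 1 to 5 rows; each row is the pose to reach, as a shift and turn from the pose commanded when the call began; what a row does not reach only later rows make up. A row lasts 1/10 s, in which the tool goes at most 50 mm and 8.59 degrees, less where a joint would pass 70% of its speed; a pose out of reach is approached as far as the arm can. A call with a gripper value outside its range is refused whole. The fingers move at their own pace and stop on an object; the grip force is fixed at half the most. Time passes only in rows, so rows that repeat a pose let the fingers close. It gives the time, the measured TCP pose, the force and the opening at its end, in the units of the state.
- r.sense(): the state, without advancing time (a new reading comes with each control period).
- r.capture(name): name is "scene" or "top"; returns a dict with "image" (384x512x3 uint8, red, green, blue), "range_z" (384x512 float32, m along the optical axis (not along the pixel's ray), 0 where there is no reading), "intrinsics" (3x3 intrinsics, pixels), "extrinsics" (4x4, takes a point from camera to world coordinates). Camera axes: x right, y up, looking along -z (the intrinsics and any distortion apply to the point x, -y, -z); pixel columns grow to the right and rows downward; lengths in m; the calibration is good to about 2 mm. A picture is of the moment at which its call begins.
- r.finish_job(): hands the job in, once; it reports no verdict.
The state is a dict: "time_s": time; "joints": joint angles; "joint_velocities": joint speeds; "effort": joint torques, N m; "tcp_pos": TCP position; "ee_rot": TCP orientation; "wrist_force": force on the tool from outside, world axes, zero at the start; "moment": the same for the moment, N m; "gripper_width": opening from 0.0 (shut) to 1.0 (fully open).
Only numpy, scipy, OpenCV 4.12 (cv2) and the standard library are available. Lean on these libraries where they do the work, as an engineer would, in place of code of your own. Each camera call takes 0.05 s, during which the arm holds its last target. There are 200 camera calls.

## Working session

There is one attempt and no reset: what is moved stays moved. The work goes in short steps, Python scripts to look and compute and a tool call to move; the robot and the scene stay as the last step left them, time stands still between calls to the robot, and variables do not carry over. Pictures are saved under pics/ and viewed, about 8 in all and at most 12, crops included, and the job is handed in when it is done.

Besides the shell and the picture viewer there is one more tool, called after "Call:" by a JSON object that holds its "api" and its "payload", one argument or row to a line. play_rows: Moves the arm, as the interface text tells. Its arguments: {"type":"object","properties":{"commands":{"type":"array","items":{"type":"array","items":{"type":"array","items":{"type":"number"}}}}},"required":["commands"]}

```bash
mkdir -p pics; ls
cat > h.py <<'E'
import numpy as np, cv2
from station import r
def cap(n,save=None):
    c=r.capture(n)
    if save: cv2.imwrite('pics/'+save,c['image'][:,:,::-1])
    np.savez('last_'+n+'.npz',**c)
    return c
def pts(c):
    K,T,d=c['intrinsics'],c['extrinsics'],c['range_z']
    v,u=np.mgrid[:d.shape[0],:d.shape[1]]
    x=(u-K[0,2])/K[0,0]*d; y=(v-K[1,2])/K[1,1]*d
    P=np.stack([x,-y,-d],-1)
    return P@T[:3,:3].T+T[:3,3]
def ray(c,u,v,z):
    K,T=c['intrinsics'],c['extrinsics']
    d=T[:3,:3]@np.array([(u-K[0,2])/K[0,0],-(v-K[1,2])/K[1,1],-1.]); o=T[:3,3]
    return o+d*(z-o[2])/d[2]
E
python3 - <<'E'
from h import *
for n in('scene','top'):
    c=cap(n,n+'0.png'); print(n,c['intrinsics'].round(1).tolist(),c['extrinsics'].round(3).tolist(),{k:np.shape(v) for k,v in c.items()})
s=r.sense(); print(s)
a=cv2.imread('pics/scene0.png');b=cv2.imread('pics/top0.png')
E
```

```text
pics
scene [[367.2, 0.0, 254.8], [0.0, 367.2, 189.6], [0.0, 0.0, 1.0]] [[0.478, -0.689, 0.544, 1.24], [0.878, 0.366, -0.309, -0.478], [0.014, 0.626, 0.78, 1.172], [0.0, 0.0, 0.0, 1.0]] {'image': (384, 512, 3), 'range_z': (384, 512), 'intrinsics': (3, 3), 'extrinsics': (4, 4)}
top [[347.3, 0.0, 257.4], [0.0, 347.3, 196.7], [0.0, 0.0, 1.0]] [[0.001, 0.981, -0.192, 0.312], [-1.0, -0.002, -0.011, -0.037], [-0.011, 0.192, 0.981, 1.065], [0.0, 0.0, 0.0, 1.0]] {'image': (384, 512, 3), 'range_z': (384, 512), 'intrinsics': (3, 3), 'extrinsics': (4, 4)}
{'time_s': 0.1, 'joints': array([ 8.93584030e+01,  2.20847078e+01,  3.88472553e-01, -2.53354767e-02,
       -6.84131161e+01, -1.48167625e+01]), 'joint_velocities': array([ 0.12434533, -0.09789707,  0.25040286,  0.05147253,  0.0140235 ,
       -0.06000626]), 'effort': array([ 3.41386867e-04, -3.91692317e+01,  1.87932944e+01,  4.23181370e+00,
        1.34523906e-02, -7.48724619e-05]), 'tcp_pos': array([0.16642401, 0.6018709 , 0.22159223]), 'ee_rot': array([[ 9.63780958e-01, -2.66694727e-01, -4.32517966e-04],
       [-2.66695063e-01, -9.63779082e-01, -1.90378323e-03],
       [ 9.08771807e-05,  1.95018043e-03, -9.99998094e-01]]), 'wrist_force': array([-0.14099606,  0.26127806, -0.25838581]), 'moment': array([-0.04476637,  0.00209005,  0.0330004 ]), 'gripper_width': 0.9978588050857147}
```

View pics/scene0.png

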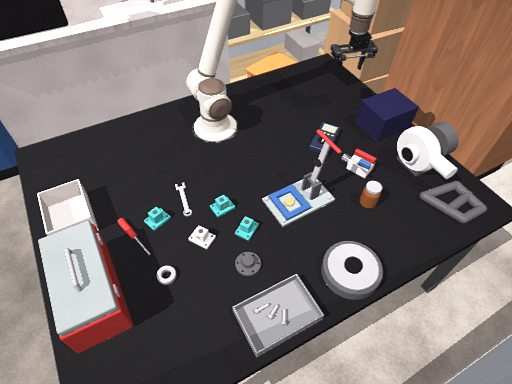

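View pics/top0.png

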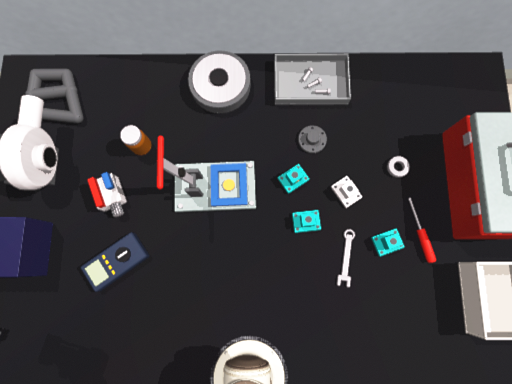

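The scene picture has the white/grey aluminium cover at (202,237), and the top picture has it at (346,191). Possible mix-ups in the top picture are three turquoise look-alikes at (293,178), (306,221) and (388,242), and the round cover at (312,138). I choose the one at (346,191). The blue pocket is at top (229,185), the hinge at (190,183) and the red handle at (160,162).

```bash
cat > m.py <<'E'
from h import *
def rect(P,m):
    (c,s,a)=cv2.minAreaRect((P[m][:,:2]*1000).astype(np.float32)); return np.round(c,1),np.round(s,1),round(a,1)
def comp(m,uv,rad=40):
    n,l,st,ce=cv2.connectedComponentsWithStats(m.astype(np.uint8)); 
    i=min(range(1,n),key=lambda i:np.hypot(*(ce[i]-uv))-0.01*min(st[i,4],500)); return l==i
if __name__=='__main__':
  for n,uc,ub,uh in(('top',(346,191),(229,185),(160,162)),('scene',(202,237),(291,201),(329,141))):
    c=np.load(f'last_{n}.npz'); P=pts(c); im=c['image'].astype(int); h,s,v=np.moveaxis(cv2.cvtColor(c['image'],cv2.COLOR_RGB2HSV).astype(int),-1,0)
    near=lambda u,R:(np.hypot(*(np.mgrid[:384,:512][::-1]-np.array(u)[:,None,None]))<R)
    z=P[...,2]; g=c['range_z']>0
    k=near(uc,22)&g
    print(n,'cover z hist',np.histogram(z[k],np.arange(-.01,.08,.006)))
    k2=k&(z>.006); print('whole',rect(P,k2)); 
    t=k&(z>.045); print('boss',rect(P,t),np.median(z[t]),t.sum(), P[t].mean(0).round(4))
    b=near(ub,45)&g&(h>100)&(h<125)&(s>120)&(v>60)
    print('blue',rect(P,b),np.median(z[b]),b.sum()); 
    y=near(ub,20)&g&(h>15)&(h<35)&(s>80); print('brass',P[y].mean(0).round(4),y.sum(),np.median(z[y]))
    d=near(uh,40)&g&((h<8)|(h>172))&(s>150)&(v>60)
    d=comp(d,uh); Q=P[d]; m=Q.mean(0); w=np.linalg.svd(Q-m,full_matrices=False)[2][0]; p=(Q-m)@w
    print('handle',m.round(4),w.round(3),p.min().round(3),p.max().round(3),d.sum(), 'ends',(m+w*p.min()).round(3),(m+w*p.max()).round(3))
    print('bench z',np.median(z[near(uc,40)&g&(v<40)]))
  a=np.load('last_top.npz')['image'];b=np.load('last_scene.npz')['image']
  f=lambda i,u,v,R:cv2.resize(i[v-R:v+R,u-R:u+R,::-1],(400,400),interpolation=cv2.INTER_CUBIC)
  cv2.imwrite('pics/crop1.png',np.hstack([f(a,335,195,35),f(a,205,180,55)]))
E
python3 m.py
```

```text
top cover z hist (array([ 27, 825, 152, 171, 124,   9,  12,   6,   8,  12, 143,  14,   0,
         0]), array([-0.01 , -0.004,  0.002,  0.008,  0.014,  0.02 ,  0.026,  0.032,
        0.038,  0.044,  0.05 ,  0.056,  0.062,  0.068,  0.074]))
whole (array([ 545.2, -293.9]), array([101.2,  60. ]), 33.2)
boss (array([ 536., -300.]), array([40., 38.]), 32.9) 0.05368527223566533 168 [ 0.5352 -0.2988  0.0534]
blue (array([554.8,  63.3]), array([128.7, 108.7]), 2.2) 0.02944744992794135 902
brass [0.5544 0.0636 0.023 ] 113 0.02319687569558937
handle [0.5581 0.2121 0.2454] [-0.255 -0.286  0.924] -0.295 0.063 371 ends [ 0.633  0.296 -0.027] [0.542 0.194 0.303]
bench z -0.00023802002582118398
scene cover z hist (array([ 12, 639, 504,  63, 119,  19,  14,  12,  13,  13,  63,  36,   0,
         0]), array([-0.01 , -0.004,  0.002,  0.008,  0.014,  0.02 ,  0.026,  0.032,
        0.038,  0.044,  0.05 ,  0.056,  0.062,  0.068,  0.074]))
whole (array([ 532.3, -283.5]), array([145.8, 141.9]), 43.2)
boss (array([ 534.4, -300.3]), array([42.2, 35.9]), 33.2) 0.054657597484893294 109 [ 0.5367 -0.3002  0.0545]
blue (array([542.5,  69.6]), array([155.7, 123.9]), 1.5) 0.03133347508651607 554
brass [0.5554 0.0646 0.0252] 59 0.025439147443961918
handle [0.5224 0.2287 0.2505] [ 0.577 -0.5    0.646] -0.418 0.09 144 ends [ 0.281  0.438 -0.02 ] [0.574 0.184 0.309]
bench z 0.00142607630054159
```

View pics/crop1.png

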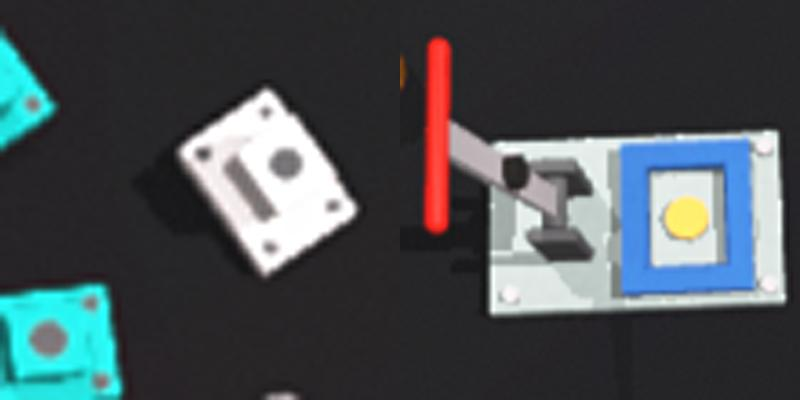

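The crop confirms the choice: a plain aluminium cover with its boss centre at (0.536, -0.300), top at z 0.054 and x axis at about 33°. The nest is at (0.555, 0.0635) with its rim at 0.030 and yaw about 2.2°. The brass pad stands about 8 mm proud. I'm moving above the cover with the jaws along its x.

Call:
{"api": "play_rows", "payload": {
  "commands": [
    [[0.015, -0.04, 0, 0, 0, -0.07, 0], [0.033, -0.085, 0, 0, 0, -0.14, 0], [0.052, -0.13, 0, 0, 0, -0.21, 0], [0.07, -0.175, 0, 0, 0, -0.28, 0], [0.089, -0.22, 0, 0, 0, -0.35, 0]]
  ]
}}

```text
time_s: 0.6
tcp_pos: [0.2558, 0.3802, 0.2222]
ee_rot: [[0.813, -0.583, -0.0], [-0.583, -0.813, -0.001], [0.0, 0.001, -1.0]]
wrist_force: [0.8, 1.1, 0.1]
gripper_width: 0.996
```

Call:
{"api": "play_rows", "payload": {
  "commands": [
    [[0.018, -0.045, 0, 0, 0, -0.07, 0], [0.037, -0.09, 0, 0, 0, -0.14, 0], [0.055, -0.135, 0, 0, 0, -0.21, 0], [0.074, -0.18, 0, 0, 0, -0.28, 0], [0.092, -0.225, 0, 0, 0, -0.3726, 0]]
  ]
}}

```text
time_s: 1.1
tcp_pos: [0.3476, 0.1554, 0.2226]
ee_rot: [[0.545, -0.839, 0.0], [-0.839, -0.545, 0.0], [-0.0, -0.0, -1.0]]
wrist_force: [1.2, 0.4, -0.2]
gripper_width: 1.002
```

Call:
{"api": "play_rows", "payload": {
  "commands": [
    [[0.018, -0.045, 0, 0, 0, 0, 0], [0.037, -0.09, 0, 0, 0, 0, 0], [0.055, -0.135, 0, 0, 0, 0, 0], [0.074, -0.18, 0, 0, 0, 0, 0], [0.092, -0.225, 0, 0, 0, 0, 0]]
  ]
}}

```text
time_s: 1.6
tcp_pos: [0.4398, -0.0697, 0.2225]
ee_rot: [[0.547, -0.837, 0.0], [-0.837, -0.547, 0.0], [-0.0, -0.0, -1.0]]
wrist_force: [1.6, 1.0, -0.1]
gripper_width: 0.998
```

Call:
{"api": "play_rows", "payload": {
  "commands": [
    [[0.018, -0.045, -0.02, 0, 0, 0, 0], [0.037, -0.09, -0.05, 0, 0, 0, 0], [0.055, -0.135, -0.08, 0, 0, 0, 0], [0.074, -0.185, -0.1, 0, 0, 0, 0], [0.096, -0.232, -0.103, 0, 0, 0, 0]]
  ]
}}

```text
time_s: 2.1
tcp_pos: [0.5242, -0.2786, 0.1205]
ee_rot: [[0.546, -0.838, -0.005], [-0.838, -0.546, 0.002], [-0.005, 0.003, -1.0]]
wrist_force: [1.3, 0.8, 0.1]
gripper_width: 0.997
```

Call:
{"api": "play_rows", "payload": {
  "commands": [
    [[0, 0, -0.02, 0, 0, 0, 0], [0, 0, -0.05, 0, 0, 0, 0], [0, 0, -0.08, 0, 0, 0, 0], [0, 0, -0.098, 0, 0, 0, 0], [0, 0, -0.098, 0, 0, 0, 0]]
  ]
}}

```text
time_s: 2.6
tcp_pos: [0.5231, -0.2768, 0.0222]
ee_rot: [[0.546, -0.838, -0.007], [-0.838, -0.546, 0.002], [-0.006, 0.005, -1.0]]
wrist_force: [-0.4, -0.1, -0.0]
gripper_width: 0.995
```

Call:
{"api": "play_rows", "payload": {
  "commands": [
    [[0, 0, 0, 0, 0, 0, 0.3], [0, 0, 0, 0, 0, 0, 0.45], [0, 0, 0, 0, 0, 0, 0.6], [0, 0, 0, 0, 0, 0, 0.8], [0, 0, 0, 0, 0, 0, 1]]
  ]
}}

```text
time_s: 3.1
tcp_pos: [0.5261, -0.2775, 0.0263]
ee_rot: [[0.547, -0.837, 0.001], [-0.837, -0.547, -0.0], [0.001, -0.001, -1.0]]
wrist_force: [-0.3, 0.3, 0.6]
gripper_width: 0.633
```

Call:
{"api": "play_rows", "payload": {
  "commands": [
    [[0, 0, 0, 0, 0, 0, 1], [0, 0, 0, 0, 0, 0, 1], [0, 0, 0, 0, 0, 0, 1]]
  ]
}}

```text
time_s: 3.4
tcp_pos: [0.5247, -0.2776, 0.0257]
ee_rot: [[0.546, -0.837, -0.002], [-0.837, -0.546, 0.0], [-0.001, 0.002, -1.0]]
wrist_force: [-3.6, -0.1, 3.5]
gripper_width: 0.449
```

The last travel row fell short because of the joint speed limit, so the pads only caught the edge of the boss. I'll open, rise and re-measure.

Call:
{"api": "play_rows", "payload": {
  "commands": [
    [[0, 0, 0, 0, 0, 0, 0.5], [0, 0, 0, 0, 0, 0, 0.2], [0, 0, 0, 0, 0, 0, 0], [0, 0, 0, 0, 0, 0, 0], [0, 0, 0, 0, 0, 0, 0]]
  ]
}}

```text
time_s: 3.9
tcp_pos: [0.526, -0.2774, 0.0255]
ee_rot: [[0.547, -0.837, 0.0], [-0.837, -0.547, -0.0], [0.0, -0.0, -1.0]]
wrist_force: [-0.5, -0.9, 0.7]
gripper_width: 0.779
```

Call:
{"api": "play_rows", "payload": {
  "commands": [
    [[0, 0, 0.02, 0, 0, 0, 0], [0, 0, 0.05, 0, 0, 0, 0], [0, 0.03, 0.09, 0, 0, 0, 0], [-0.02, 0.06, 0.12, 0, 0, 0, 0], [-0.04, 0.1, 0.12, 0, 0, 0, 0]]
  ]
}}

```text
time_s: 4.4
tcp_pos: [0.4889, -0.1775, 0.15]
ee_rot: [[0.546, -0.838, 0.01], [-0.838, -0.546, -0.002], [0.007, -0.008, -1.0]]
wrist_force: [0.4, 1.5, 0.5]
gripper_width: 1.001
```

Call:
{"api": "play_rows", "payload": {
  "commands": [
    [[-0.02, 0.04, 0, 0, 0, 0, 0], [-0.03, 0.08, 0, 0, 0, 0, 0], [-0.03, 0.08, 0, 0, 0, 0, 0], [-0.03, 0.08, 0, 0, 0, 0, 0]]
  ]
}}

```text
time_s: 4.8
tcp_pos: [0.456, -0.0967, 0.1461]
ee_rot: [[0.549, -0.836, 0.001], [-0.836, -0.549, 0.0], [0.001, -0.001, -1.0]]
wrist_force: [0.4, -0.1, 0.2]
gripper_width: 0.999
```

```bash
python3 - <<'E'
from h import *
for n in('top','scene'): cap(n,n+'1.png')
s=r.sense();print(s['time_s'],s['tcp_pos'],s['wrist_force'],s['joints'].round(1))
E
python3 m.py|grep -E 'boss|whole|brass|blue'
```

```text
4.9 [ 0.45623155 -0.0978628   0.14567842] [0.4885742  0.1297255  0.38987922] [  7.9  11.1 -27.5   0.  -51.4  25.2]
whole (array([ 538.1, -298.9]), array([79.3, 61.8]), 31.3)
boss (array([ 537.9, -298.4]), array([39.9, 36.1]), 30.8) 0.0535948441779075 168 [ 0.5371 -0.2979  0.0534]
blue (array([549.6,  64.1]), array([141.2, 105.7]), 1.3) 0.02946467294906019 197
brass [nan nan nan] 0 nan
whole (array([ 527.7, -306.9]), array([154.4, 127.1]), 10.1)
boss (array([ 537.6, -297.5]), array([41.6, 37.7]), 32.4) 0.05524015941340987 112 [ 0.5391 -0.2985  0.0548]
blue (array([543.7,  67.9]), array([154.4, 121.5]), 0.8) 0.03157300723024159 544
brass [0.5556 0.0648 0.025 ] 60 0.025291077360997782m.py:18: RuntimeWarning: Mean of empty slice.
  y=near(ub,20)&g&(h>15)&(h<35)&(s>80); print('brass',P[y].mean(0).round(4),y.sum(),np.median(z[y]))
  ret = um.true_divide(
  return _methods._mean(a, axis=axis, dtype=dtype,
  ret = ret.dtype.type(ret / rcount)
```

Call:
{"api": "play_rows", "payload": {
  "commands": [
    [[0.02, -0.045, 0, 0, 0, -0.036, 0], [0.04, -0.09, 0, 0, 0, -0.036, 0], [0.06, -0.135, 0, 0, 0, -0.036, 0], [0.075, -0.175, 0, 0, 0, -0.036, 0], [0.079, -0.19, 0, 0, 0, -0.036, 0]]
  ]
}}

```text
time_s: 5.4
tcp_pos: [0.5355, -0.2925, 0.1442]
ee_rot: [[0.512, -0.859, -0.0], [-0.859, -0.512, -0.001], [0.0, 0.001, -1.0]]
wrist_force: [-0.8, 1.8, 0.1]
gripper_width: 1.005
```

Call:
{"api": "play_rows", "payload": {
  "commands": [
    [[0.003, -0.01, 0, 0, 0, 0, 0], [0.003, -0.01, 0, 0, 0, 0, 0], [0.003, -0.01, 0, 0, 0, 0, 0]]
  ]
}}

```text
time_s: 5.7
tcp_pos: [0.5371, -0.2969, 0.1454]
ee_rot: [[0.516, -0.857, -0.001], [-0.857, -0.516, 0.001], [-0.001, 0.0, -1.0]]
wrist_force: [-1.0, 0.5, -0.1]
gripper_width: 1.004
```

Call:
{"api": "play_rows", "payload": {
  "commands": [
    [[0.001, -0.001, -0.03, 0, 0, 0, 0], [0.001, -0.001, -0.06, 0, 0, 0, 0], [0.001, -0.001, -0.09, 0, 0, 0, 0], [0.001, -0.001, -0.115, 0, 0, 0, 0], [0.001, -0.001, -0.124, 0, 0, 0, 0]]
  ]
}}

```text
time_s: 6.2
tcp_pos: [0.5369, -0.2964, 0.0194]
ee_rot: [[0.517, -0.856, -0.005], [-0.856, -0.517, 0.002], [-0.004, 0.003, -1.0]]
wrist_force: [-0.5, -0.1, -0.2]
gripper_width: 0.999
```

Call:
{"api": "play_rows", "payload": {
  "commands": [
    [[0, 0, 0, 0, 0, 0, 0], [0, 0, 0, 0, 0, 0, 0.4], [0, 0, 0, 0, 0, 0, 0.5], [0, 0, 0, 0, 0, 0, 0.6], [0, 0, 0, 0, 0, 0, 1]]
  ]
}}

```text
time_s: 6.7
tcp_pos: [0.5392, -0.2986, 0.0225]
ee_rot: [[0.516, -0.856, 0.002], [-0.857, -0.516, -0.0], [0.001, -0.001, -1.0]]
wrist_force: [-1.2, -0.3, 0.6]
gripper_width: 0.721
```

Call:
{"api": "play_rows", "payload": {
  "commands": [
    [[0, 0, 0, 0, 0, 0, 1], [0, 0, 0, 0, 0, 0, 1], [0, 0, 0, 0, 0, 0, 1], [0, 0, 0, 0, 0, 0, 1], [0, 0, 0, 0, 0, 0, 1]]
  ]
}}

```text
time_s: 7.2
tcp_pos: [0.5385, -0.2986, 0.0216]
ee_rot: [[0.516, -0.857, -0.001], [-0.857, -0.516, -0.0], [-0.0, 0.001, -1.0]]
wrist_force: [-1.1, -2.1, 1.4]
gripper_width: 0.454
```

Call:
{"api": "play_rows", "payload": {
  "commands": [
    [[0, 0, 0.01, 0, 0, 0, 1], [0, 0, 0.03, 0, 0, 0, 1], [0, 0, 0.06, 0, 0, 0, 1], [0, 0, 0.09, 0, 0, 0, 1], [0, 0, 0.1, 0, 0, 0, 1]]
  ]
}}

```text
time_s: 7.7
tcp_pos: [0.5404, -0.2989, 0.1248]
ee_rot: [[0.517, -0.856, 0.006], [-0.856, -0.517, -0.002], [0.004, -0.004, -1.0]]
wrist_force: [1.1, 0.2, -3.8]
gripper_width: 0.456
```

Call:
{"api": "play_rows", "payload": {
  "commands": [
    [[0, 0.025, 0, 0, 0, -0.05, 1], [0.002, 0.06, 0, 0, 0, -0.1, 1], [0.004, 0.095, 0, 0, 0, -0.15, 1], [0.006, 0.13, 0, 0, 0, -0.2, 1], [0.008, 0.165, 0, 0, 0, -0.25, 1]]
  ]
}}

```text
time_s: 8.2
tcp_pos: [0.5456, -0.1319, 0.1202]
ee_rot: [[0.285, -0.958, -0.003], [-0.958, -0.285, 0.001], [-0.002, 0.002, -1.0]]
wrist_force: [0.3, -0.3, -4.1]
gripper_width: 0.455
```

Call:
{"api": "play_rows", "payload": {
  "commands": [
    [[0.002, 0.035, 0, 0, 0, -0.05, 1], [0.004, 0.07, 0, 0, 0, -0.1, 1], [0.006, 0.105, 0, 0, 0, -0.15, 1], [0.007, 0.13, 0, 0, 0, -0.2, 1], [0.008, 0.14, 0, 0, 0, -0.25, 1]]
  ]
}}

```text
time_s: 8.7
tcp_pos: [0.5538, 0.0089, 0.1203]
ee_rot: [[0.042, -0.999, -0.002], [-0.999, -0.042, 0.0], [-0.001, 0.002, -1.0]]
wrist_force: [-0.1, 1.0, -4.9]
gripper_width: 0.46
```

Call:
{"api": "play_rows", "payload": {
  "commands": [
    [[0, 0, 0, 0, 0, 0, 1], [0, 0, 0, 0, 0, 0, 1]]
  ]
}}

```text
time_s: 8.9
tcp_pos: [0.5539, 0.0064, 0.1206]
ee_rot: [[0.043, -0.999, -0.002], [-0.999, -0.043, -0.0], [0.0, 0.002, -1.0]]
wrist_force: [-0.0, -1.2, -4.5]
gripper_width: 0.459
```

Run:
```python
from h import *
A=cap('top','top2.png');B=cap('scene','scene2.png')
s=r.sense();print(s['time_s'],s['tcp_pos'],s['ee_rot'].round(3).tolist(),s['wrist_force'],s['gripper_width'])
f=lambda i,u,v,R:cv2.resize(i[v-R:v+R,u-R:u+R,::-1],(400,400),interpolation=cv2.INTER_CUBIC)
cv2.imwrite('pics/crop2.png',np.hstack([f(A['image'],220,185,55),f(B['image'],290,190,60)]))
```

```text
9.0 [0.55417063 0.0058213  0.12099619] [[0.042, -0.999, -0.001], [-0.999, -0.042, -0.0], [0.0, 0.001, -1.0]] [-0.08176158 -0.49300587 -5.29700244] 0.453857405962509
```

View pics/crop2.png

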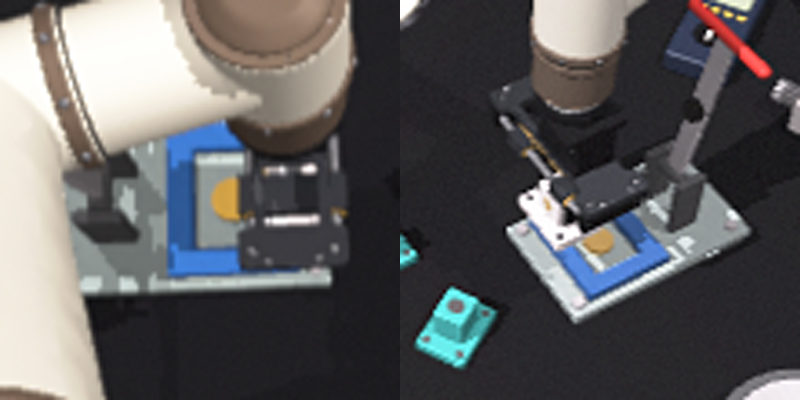

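Run:
```python
from h import *
for n in('scene','top'):
    c=np.load(f'last_{n}.npz');P=pts(c);h,s,v=np.moveaxis(cv2.cvtColor(c['image'],cv2.COLOR_RGB2HSV).astype(int),-1,0)
    t=np.array([.554,.006]); a=np.radians(2.4);R=np.array([[np.cos(a),np.sin(a)],[-np.sin(a),np.cos(a)]])
    L=(P[...,:2]-t)@R.T; z=P[...,2]
    m=(abs(L)<.06).all(-1)&(z>.085)&(z<.135)&(s<60)&(v>110)
    f=m&(z>.106)&(z<.121)
    print(n,m.sum(),f.sum(),'flange ext x,y',np.percentile(L[f],[0,3,97,100],axis=0).T.round(4).tolist() if f.sum() else '',np.median(z[f]))
    # handle
    d=(c['range_z']>0)&((h<8)|(h>172))&(s>150)&(v>60)&(z>.2)&(z<.33)&(abs(P[...,0]-.55)<.09)&(abs(P[...,1]-.2)<.08)
    if d.sum(): Q=P[d]; print('handle',d.sum(),np.median(Q,0).round(4),Q[:,0].min(),Q[:,0].max())
```

```text
scene 154 124 flange ext x,y [[-0.0402, -0.0387, 0.0394, 0.0416], [-0.0306, -0.0294, 0.0052, 0.0264]] 0.11420376298614798
handle 118 [0.5583 0.198  0.2896] 0.4875308351519304 0.6127415992561267
top 20 20 flange ext x,y [[-0.0372, -0.0371, -0.0167, 0.0054], [-0.016, -0.0144, 0.0227, 0.0233]] 0.11314682424174832
handle 9 [0.6108 0.2029 0.2878] 0.6084834879079847 0.6142238859526237
```

Seen from the scene camera, the cover sits centred in the hand, with the flange at ±40 mm in x and -30 mm in y. I'm moving over the nest.

Call:
{"api": "play_rows", "payload": {
  "commands": [
    [[0.001, 0.02, 0, 0, 0, 0, 1], [0.001, 0.045, 0, 0, 0, 0, 1], [0.001, 0.058, -0.01, 0, 0, -0.003, 1], [0.001, 0.058, -0.035, 0, 0, -0.003, 1], [0.001, 0.058, -0.055, 0, 0, -0.003, 1]]
  ]
}}

```text
time_s: 9.5
tcp_pos: [0.555, 0.0643, 0.0651]
ee_rot: [[0.039, -0.999, -0.001], [-0.999, -0.039, -0.0], [-0.0, 0.001, -1.0]]
wrist_force: [-0.2, -0.9, -5.3]
gripper_width: 0.459
```

Call:
{"api": "play_rows", "payload": {
  "commands": [
    [[0, 0, 0, 0, 0, 0, 1], [0, 0, 0, 0, 0, 0, 1]]
  ]
}}

```text
time_s: 9.7
tcp_pos: [0.5557, 0.0639, 0.0662]
ee_rot: [[0.039, -0.999, -0.001], [-0.999, -0.039, -0.001], [0.001, 0.001, -1.0]]
wrist_force: [0.3, 0.2, -3.9]
gripper_width: 0.456
```

Run:
```python
from h import *
s=r.sense();print(s['tcp_pos'],s['ee_rot'].round(4).tolist(),s['wrist_force'])
B=cap('scene')
f=lambda i,u,v,R:cv2.resize(i[v-R:v+R,u-R:u+R,::-1],(600,600),interpolation=cv2.INTER_CUBIC)
cv2.imwrite('pics/crop3.png',f(B['image'],290,190,50))
c=B;P=pts(c);h,s,v=np.moveaxis(cv2.cvtColor(c['image'],cv2.COLOR_RGB2HSV).astype(int),-1,0);z=P[...,2]
b=(h>100)&(h<125)&(s>120)&(v>60)&(z>.024)&(z<.036)&(abs(P[...,0]-.555)<.1)&(abs(P[...,1]-.064)<.1)
a=np.radians(2.2);R=np.array([[np.cos(a),np.sin(a)],[-np.sin(a),np.cos(a)]])
L=(P[...,:2]-[.555,.064])@R.T
print('block',np.percentile(L[b],[0,1,99,100],axis=0).T.round(4).tolist())
f=(s<60)&(v>110)&(z>.055)&(z<.07)&(abs(L)<.06).all(-1)
print('cover',np.percentile(L[f],[0,3,97,100],axis=0).T.round(4).tolist(),np.median(z[f]))
```

```text
[0.55570064 0.06388726 0.06622904] [[0.0392, -0.9992, -0.001], [-0.9992, -0.0392, -0.0009], [0.0008, 0.001, -1.0]] [ 0.29028694  0.19417639 -3.90851975]
block [[-0.0671, -0.0656, 0.0648, 0.0659], [-0.0551, -0.0548, 0.0544, 0.0574]]
cover [[-0.0409, -0.0369, 0.0386, 0.0389], [-0.0311, -0.03, 0.0032, 0.0075]] 0.06056628935813424
```

View pics/crop3.png

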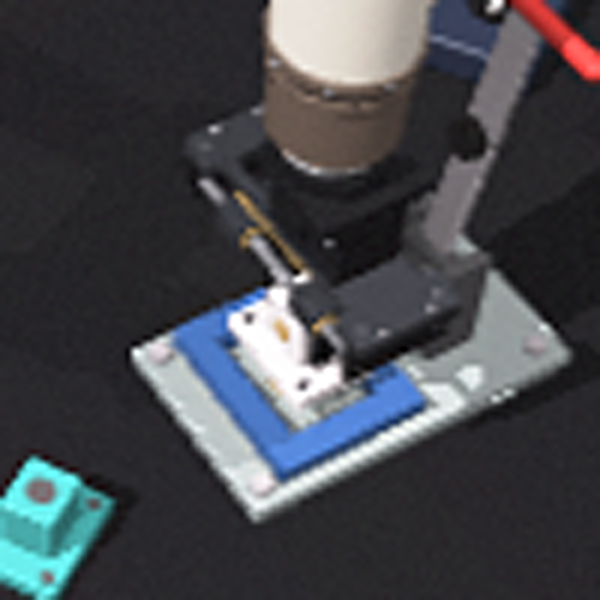

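Block and cover line up within about 1 mm, with the cover level at flange z 0.060. The clamp is well clear. I'm lowering gently.

Call:
{"api": "play_rows", "payload": {
  "commands": [
    [[0, 0, -0.004, 0, 0, 0, 1], [0, 0, -0.008, 0, 0, 0, 1], [0, 0, -0.011, 0, 0, 0, 1], [0, 0, -0.014, 0, 0, 0, 1], [0, 0, -0.016, 0, 0, 0, 1]]
  ]
}}

```text
time_s: 10.25
tcp_pos: [0.5557, 0.0645, 0.0503]
ee_rot: [[0.039, -0.999, -0.0], [-0.999, -0.039, -0.0], [0.0, 0.0, -1.0]]
wrist_force: [-0.2, -0.1, -4.8]
gripper_width: 0.457
```

Call:
{"api": "play_rows", "payload": {
  "commands": [
    [[0, 0, -0.001, 0, 0, 0, 1], [0, 0, -0.002, 0, 0, 0, 1], [0, 0, -0.003, 0, 0, 0, 1], [0, 0, -0.004, 0, 0, 0, 1], [0, 0, -0.004, 0, 0, 0, 1]]
  ]
}}

```text
time_s: 10.75
tcp_pos: [0.5556, 0.0645, 0.0465]
ee_rot: [[0.039, -0.999, -0.0], [-0.999, -0.039, -0.0], [0.0, 0.0, -1.0]]
wrist_force: [-0.1, -0.0, -4.7]
gripper_width: 0.456
```

Call:
{"api": "play_rows", "payload": {
  "commands": [
    [[0, 0, -0.0005, 0, 0, 0, 1], [0, 0, -0.001, 0, 0, 0, 1], [0, 0, -0.0015, 0, 0, 0, 1], [0, 0, -0.002, 0, 0, 0, 1], [0, 0, -0.002, 0, 0, 0, 1]]
  ]
}}

```text
time_s: 11.25
tcp_pos: [0.5558, 0.0646, 0.0452]
ee_rot: [[0.04, -0.999, 0.0], [-0.999, -0.04, -0.0], [0.0, -0.0, -1.0]]
wrist_force: [-2.0, 1.0, 2.5]
gripper_width: 0.457
```

Call:
{"api": "play_rows", "payload": {
  "commands": [
    [[0, 0, -0.0005, 0, 0, 0, 1], [0, 0, -0.001, 0, 0, 0, 1], [0, 0, -0.001, 0, 0, 0, 1]]
  ]
}}

```text
time_s: 11.55
tcp_pos: [0.5558, 0.0645, 0.0446]
ee_rot: [[0.04, -0.999, 0.0], [-0.999, -0.04, -0.0], [0.0, -0.0, -1.0]]
wrist_force: [-2.7, -0.5, 5.4]
gripper_width: 0.463
```

Call:
{"api": "play_rows", "payload": {
  "commands": [
    [[0, 0, -0.0005, 0, 0, 0, 1], [0, 0, -0.001, 0, 0, 0, 1], [0, 0, -0.0015, 0, 0, 0, 1], [0, 0, -0.002, 0, 0, 0, 1], [0, 0, -0.002, 0, 0, 0, 1]]
  ]
}}

```text
time_s: 12.05
tcp_pos: [0.5558, 0.0646, 0.0426]
ee_rot: [[0.04, -0.999, 0.0], [-0.999, -0.04, -0.0], [0.0, -0.0, -1.0]]
wrist_force: [-3.4, -0.4, 4.6]
gripper_width: 0.455
```

Call:
{"api": "play_rows", "payload": {
  "commands": [
    [[0, 0, -0.0005, 0, 0, 0, 1], [0, 0, -0.001, 0, 0, 0, 1], [0, 0, -0.0015, 0, 0, 0, 1], [0, 0, -0.002, 0, 0, 0, 1], [0, 0, -0.002, 0, 0, 0, 1]]
  ]
}}

```text
time_s: 12.55
tcp_pos: [0.5558, 0.0645, 0.0406]
ee_rot: [[0.04, -0.999, 0.0], [-0.999, -0.04, -0.0], [0.0, -0.0, -1.0]]
wrist_force: [-3.1, 0.2, 5.7]
gripper_width: 0.46
```

Call:
{"api": "play_rows", "payload": {
  "commands": [
    [[0, 0, -0.0005, 0, 0, 0, 1], [0, 0, -0.001, 0, 0, 0, 1], [0, 0, -0.0015, 0, 0, 0, 1], [0, 0, -0.002, 0, 0, 0, 1], [0, 0, -0.002, 0, 0, 0, 1]]
  ]
}}

```text
time_s: 13.05
tcp_pos: [0.5558, 0.0645, 0.0386]
ee_rot: [[0.04, -0.999, 0.0], [-0.999, -0.04, -0.0], [0.0, -0.0, -1.0]]
wrist_force: [-4.3, -0.1, 5.5]
gripper_width: 0.458
```

Call:
{"api": "play_rows", "payload": {
  "commands": [
    [[0, 0, -0.0005, 0, 0, 0, 1], [0, 0, -0.001, 0, 0, 0, 1], [0, 0, -0.001, 0, 0, 0, 1]]
  ]
}}

```text
time_s: 13.35
tcp_pos: [0.5558, 0.0646, 0.0376]
ee_rot: [[0.04, -0.999, 0.0], [-0.999, -0.04, -0.0], [0.0, -0.0, -1.0]]
wrist_force: [-2.8, -0.5, 5.3]
gripper_width: 0.453
```

Call:
{"api": "play_rows", "payload": {
  "commands": [
    [[0, 0, -0.0005, 0, 0, 0, 1], [0, 0, -0.001, 0, 0, 0, 1], [0, 0, -0.001, 0, 0, 0, 1]]
  ]
}}

```text
time_s: 13.65
tcp_pos: [0.5558, 0.0645, 0.0376]
ee_rot: [[0.04, -0.999, 0.001], [-0.999, -0.04, -0.0], [0.0, -0.0, -1.0]]
wrist_force: [-5.1, 0.6, 10.5]
gripper_width: 0.456
```

Call:
{"api": "play_rows", "payload": {
  "commands": [
    [[0, 0, -0.0005, 0, 0, 0, 1], [0, 0, -0.001, 0, 0, 0, 1], [0, 0, -0.001, 0, 0, 0, 1]]
  ]
}}

```text
time_s: 13.95
tcp_pos: [0.5558, 0.0645, 0.0375]
ee_rot: [[0.04, -0.999, 0.001], [-0.999, -0.04, -0.0], [0.0, -0.001, -1.0]]
wrist_force: [-6.7, 0.8, 16.5]
gripper_width: 0.454
```

Hard stop met at TCP z 0.0375, as expected for fully home: the force rose from 5 to 16.5 N with no travel. I'll ease off, release, rise and check.

Call:
{"api": "play_rows", "payload": {
  "commands": [
    [[0, 0, 0, 0, 0, 0, 1], [0, 0, 0.001, 0, 0, 0, 1], [0, 0, 0.002, 0, 0, 0, 0.8], [0, 0, 0.002, 0, 0, 0, 0.4], [0, 0, 0.002, 0, 0, 0, 0]]
  ]
}}

```text
time_s: 14.45
tcp_pos: [0.5566, 0.0648, 0.0367]
ee_rot: [[0.04, -0.999, 0.002], [-0.999, -0.04, 0.001], [-0.0, -0.002, -1.0]]
wrist_force: [0.7, -0.0, 0.7]
gripper_width: 0.563
```

Call:
{"api": "play_rows", "payload": {
  "commands": [
    [[0, 0, 0, 0, 0, 0, 0], [0, 0, 0, 0, 0, 0, 0], [0, 0, 0.01, 0, 0, 0, 0], [0, 0, 0.03, 0, 0, 0, 0], [0, 0, 0.06, 0, 0, 0, 0]]
  ]
}}

```text
time_s: 14.95
tcp_pos: [0.5547, 0.0642, 0.0963]
ee_rot: [[0.039, -0.999, -0.003], [-0.999, -0.039, -0.001], [0.001, 0.003, -1.0]]
wrist_force: [0.9, 0.4, -0.1]
gripper_width: 0.972
```

Call:
{"api": "play_rows", "payload": {
  "commands": [
    [[0, -0.03, 0.03, 0, 0, 0, 0], [-0.02, -0.07, 0.05, 0, 0, 0, 0], [-0.04, -0.11, 0.06, 0, 0, 0, 0], [-0.05, -0.15, 0.06, 0, 0, 0, 0], [-0.06, -0.18, 0.06, 0, 0, 0, 0]]
  ]
}}

```text
time_s: 15.45
tcp_pos: [0.4952, -0.1172, 0.1581]
ee_rot: [[0.039, -0.999, 0.003], [-0.999, -0.039, -0.0], [0.0, -0.003, -1.0]]
wrist_force: [0.4, -0.2, -0.5]
gripper_width: 1.0
```

Run:
```python
from h import *
s=r.sense();print(s['time_s'],s['tcp_pos'],s['ee_rot'].round(4).tolist(),s['wrist_force'],s['joints'].round(1))
a=np.radians(2.2);R=np.array([[np.cos(a),np.sin(a)],[-np.sin(a),np.cos(a)]]);out=[]
for n in('scene','top'):
    c=cap(n);P=pts(c);h,s,v=np.moveaxis(cv2.cvtColor(c['image'],cv2.COLOR_RGB2HSV).astype(int),-1,0);z=P[...,2]
    L=(P[...,:2]-[.555,.064])@R.T
    w=(s<60)&(v>110)
    f=w&(z>.022)&(z<.045)&(abs(L)<.05).all(-1);t=w&(z>.06)&(z<.08)&(abs(L)<.03).all(-1)
    b=(h>100)&(h<125)&(s>120)&(v>60)&(z>.02)&(z<.04)&(abs(L)<.07).all(-1)
    print(n,'rim z',np.median(z[b]),'flange z',np.median(z[f]),f.sum(),'boss z',np.median(z[t]),t.sum())
    print(' flange ext',np.percentile(L[f],[2,98],axis=0).T.round(4).tolist())
    d=(c['range_z']>0)&((h<8)|(h>172))&(s>150)&(v>60)&(z>.26)&(z<.32)&(abs(L[...,0])<.1)&(abs(L[...,1]-.13)<.06)
    Q=np.c_[L[d],z[d]]
    print(' handle nest-frame med',np.median(Q,0).round(4),'x',Q[:,0].min().round(3),Q[:,0].max().round(3),d.sum(), 'pct',np.percentile(Q,[10,90],axis=0).round(4).tolist())
    u,vv=(290,185) if n=='scene' else (215,180)
    out.append(cv2.resize(c['image'][vv-60:vv+60,u-60:u+60,::-1],(400,400),interpolation=cv2.INTER_CUBIC))
cv2.imwrite('pics/crop4.png',np.hstack(out))
```

```text
15.45 [ 0.4952353  -0.11723214  0.15814287] [[0.0388, -0.9992, 0.0026], [-0.9992, -0.0388, -0.0], [0.0001, -0.0026, -1.0]] [ 0.35053091 -0.2407215  -0.46847346] [  5.   14.2 -21.2   0.  -54.5  -2.8]
scene rim z 0.0316947916864978 flange z 0.031782547737508104 176 boss z 0.07037388931488797 85
 flange ext [[-0.0357, 0.0428], [-0.0292, 0.0371]]
 handle nest-frame med [0.0096 0.134  0.2895] x -0.061 0.064 123 pct [[-0.0452, 0.1306, 0.2845], [0.0541, 0.1394, 0.2927]]
top rim z 0.02949200677839392 flange z nan 0 boss z nan 0
  return _methods._mean(a, axis=axis, dtype=dtype,
  ret = ret.dtype.type(ret / rcount)
Traceback (most recent call last):
IndexError: index -1 is out of bounds for axis 0 with size 0
```

The cover is home: flange z 0.0318 against rim 0.0317, boss top 0.070. The clamp handle sits at about 1.74 rad, with clamp_grip near (0.512, 0.1965, 0.283). The arm hid the top view. I'm going up, turning the jaws 90° and moving above the handle.

Call:
{"api": "play_rows", "payload": {
  "commands": [
    [[0, 0, 0.03, 0, 0, 0.14, 0], [0, 0, 0.07, 0, 0, 0.28, 0], [0, 0, 0.11, 0, 0, 0.42, 0], [0, 0, 0.15, 0, 0, 0.56, 0], [0, 0.02, 0.19, 0, 0, 0.7, 0]]
  ]
}}

```text
time_s: 16.05
tcp_pos: [0.4956, -0.0958, 0.3489]
ee_rot: [[0.677, -0.736, 0.001], [-0.736, -0.677, -0.0], [0.001, -0.001, -1.0]]
wrist_force: [1.4, 0.4, -0.3]
gripper_width: 0.998
```

Call:
{"api": "play_rows", "payload": {
  "commands": [
    [[0, 0.03, 0.02, 0, 0, 0.14, 0], [0, 0.06, 0.03, 0, 0, 0.28, 0], [0, 0.09, 0.032, 0, 0, 0.42, 0], [0.005, 0.12, 0.032, 0, 0, 0.56, 0], [0.01, 0.15, 0.032, 0, 0, 0.7, 0]]
  ]
}}

```text
time_s: 16.55
tcp_pos: [0.5055, 0.0563, 0.3796]
ee_rot: [[0.992, -0.124, 0.002], [-0.124, -0.992, 0.001], [0.002, -0.001, -1.0]]
wrist_force: [0.8, 0.5, -0.2]
gripper_width: 0.997
```

Call:
{"api": "play_rows", "payload": {
  "commands": [
    [[0.002, 0.03, 0, 0, 0, 0.14, 0], [0.004, 0.06, 0, 0, 0, 0.171, 0], [0.007, 0.09, 0, 0, 0, 0.171, 0], [0.007, 0.12, 0, 0, 0, 0.171, 0], [0.007, 0.14, 0, 0, 0, 0.171, 0]]
  ]
}}

```text
time_s: 17.05
tcp_pos: [0.5124, 0.1969, 0.3788]
ee_rot: [[0.999, 0.042, 0.0], [0.042, -0.999, 0.0], [0.0, -0.0, -1.0]]
wrist_force: [0.7, -0.3, 0.1]
gripper_width: 1.0
```

Call:
{"api": "play_rows", "payload": {
  "commands": [
    [[0, 0, 0, 0, 0, 0, 0], [0, 0, 0, 0, 0, 0, 0]]
  ]
}}

```text
time_s: 17.25
tcp_pos: [0.5125, 0.1951, 0.3788]
ee_rot: [[0.999, 0.041, 0.0], [0.041, -0.999, -0.0], [0.0, 0.0, -1.0]]
wrist_force: [0.2, -0.6, 0.0]
gripper_width: 0.999
```

Call:
{"api": "play_rows", "payload": {
  "commands": [
    [[0, 0.0015, -0.03, 0, 0, 0, 0], [0, 0.0015, -0.06, 0, 0, 0, 0], [0, 0.0015, -0.085, 0, 0, 0, 0], [0, 0.0015, -0.105, 0, 0, 0, 0], [0, 0.0015, -0.115, 0, 0, 0, 0]]
  ]
}}

```text
time_s: 17.75
tcp_pos: [0.512, 0.1947, 0.2621]
ee_rot: [[0.999, 0.038, -0.002], [0.038, -0.999, -0.001], [-0.002, 0.001, -1.0]]
wrist_force: [-0.1, 0.3, 0.0]
gripper_width: 1.003
```

Run:
```python
from h import *
out=[]
for n,u,v in(('scene',320,150),('top',175,170)):
    c=cap(n); out.append(cv2.resize(c['image'][v-50:v+50,u-50:u+50,::-1],(400,400),interpolation=cv2.INTER_CUBIC))
cv2.imwrite('pics/crop5.png',np.hstack(out)); print(r.sense()['tcp_pos'],r.sense()['wrist_force'])
```

```text
[0.51227797 0.19506496 0.26274937] [0.68630649 0.03750326 0.17066299]
```

View pics/crop5.png

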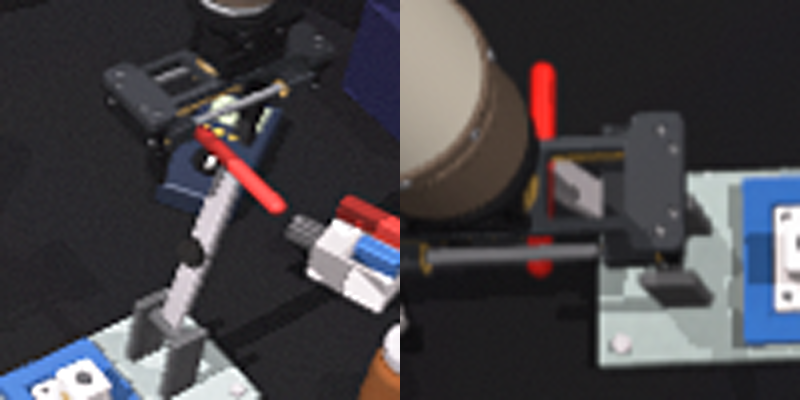

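The red bar lies between the open fingers at its -x half, and the strap is clear of them. Closing.

Call:
{"api": "play_rows", "payload": {
  "commands": [
    [[0, 0, 0, 0, 0, 0, 0.5], [0, 0, 0, 0, 0, 0, 0.6], [0, 0, 0, 0, 0, 0, 0.7], [0, 0, 0, 0, 0, 0, 0.8], [0, 0, 0, 0, 0, 0, 1]]
  ]
}}

```text
time_s: 18.35
tcp_pos: [0.5128, 0.1962, 0.2639]
ee_rot: [[0.999, 0.04, 0.001], [0.04, -0.999, 0.0], [0.001, -0.0, -1.0]]
wrist_force: [0.2, 0.0, -0.7]
gripper_width: 0.633
```

Call:
{"api": "play_rows", "payload": {
  "commands": [
    [[0, 0, 0, 0, 0, 0, 1], [0, 0, 0, 0, 0, 0, 1], [0, 0, 0, 0, 0, 0, 1], [0, 0, 0, 0, 0, 0, 1], [0, 0, 0, 0, 0, 0, 1]]
  ]
}}

```text
time_s: 18.85
tcp_pos: [0.5129, 0.1966, 0.2638]
ee_rot: [[0.999, 0.04, 0.001], [0.04, -0.999, 0.001], [0.001, -0.001, -1.0]]
wrist_force: [-0.7, 1.8, 1.3]
gripper_width: 0.169
```

Gripped the bar: the opening is 14.7 mm and the bar is 14 mm thick. I'm swinging it along its 200 mm arc.

Call:
{"api": "play_rows", "payload": {
  "commands": [
    [[0.0006, -0.0163, 0.0021, 0, 0, 0, 1], [0.0012, -0.0323, 0.0029, 0, 0, 0, 1], [0.0019, -0.0482, 0.0024, 0, 0, 0, 1], [0.0025, -0.0641, 0.0006, 0, 0, 0, 1], [0.0031, -0.0799, -0.0024, 0, 0, 0, 1]]
  ]
}}

```text
time_s: 19.35
tcp_pos: [0.516, 0.1147, 0.2612]
ee_rot: [[0.999, 0.039, 0.001], [0.039, -0.999, 0.0], [0.001, -0.0, -1.0]]
wrist_force: [0.2, 1.6, 0.7]
gripper_width: 0.15
```

Call:
{"api": "play_rows", "payload": {
  "commands": [
    [[0.0006, -0.0154, -0.0043, 0, 0, 0, 1], [0.0012, -0.0304, -0.0098, 0, 0, 0, 1], [0.0017, -0.0449, -0.0165, 0, 0, 0, 1], [0.0023, -0.0589, -0.0243, 0, 0, 0, 1], [0.0028, -0.0722, -0.0332, 0, 0, 0, 1]]
  ]
}}

```text
time_s: 19.85
tcp_pos: [0.5184, 0.0426, 0.227]
ee_rot: [[0.999, 0.039, -0.001], [0.039, -0.999, -0.0], [-0.001, 0.0, -1.0]]
wrist_force: [-0.3, 2.1, 0.9]
gripper_width: 0.15
```

Call:
{"api": "play_rows", "payload": {
  "commands": [
    [[0.0005, -0.0125, -0.0099, 0, 0, 0, 1], [0.0009, -0.0242, -0.0208, 0, 0, 0, 1], [0.0013, -0.035, -0.0327, 0, 0, 0, 1], [0.0017, -0.0448, -0.0453, 0, 0, 0, 1], [0.0021, -0.0535, -0.0587, 0, 0, 0, 1]]
  ]
}}

```text
time_s: 20.35
tcp_pos: [0.5202, -0.0106, 0.168]
ee_rot: [[0.999, 0.039, -0.001], [0.039, -0.999, -0.0], [-0.001, 0.0, -1.0]]
wrist_force: [-0.6, 2.6, 1.3]
gripper_width: 0.15
```

Call:
{"api": "play_rows", "payload": {
  "commands": [
    [[0.0003, -0.0077, -0.014, 0, 0, 0, 1], [0.0005, -0.0142, -0.0286, 0, 0, 0, 1], [0.0008, -0.0196, -0.0437, 0, 0, 0, 1], [0.0009, -0.0237, -0.0592, 0, 0, 0, 1], [0.001, -0.0263, -0.0729, 0, 0, 0, 1]]
  ]
}}

```text
time_s: 20.85
tcp_pos: [0.5213, -0.0356, 0.0947]
ee_rot: [[0.999, 0.039, -0.001], [0.039, -0.999, 0.001], [-0.001, -0.001, -1.0]]
wrist_force: [-1.3, 9.7, 1.1]
gripper_width: 0.151
```

Call:
{"api": "play_rows", "payload": {
  "commands": [
    [[0, 0.001, -0.009, 0, 0, 0, 1], [0, 0.0015, -0.016, 0, 0, 0, 1], [0, 0.0015, -0.021, 0, 0, 0, 1], [0, 0.0015, -0.025, 0, 0, 0, 1], [0, 0.0015, -0.027, 0, 0, 0, 1]]
  ]
}}

```text
time_s: 21.35
tcp_pos: [0.5213, -0.0368, 0.0703]
ee_rot: [[0.999, 0.041, -0.002], [0.041, -0.999, -0.004], [-0.002, 0.004, -1.0]]
wrist_force: [-4.6, -4.2, 18.0]
gripper_width: 0.147
```

Call:
{"api": "play_rows", "payload": {
  "commands": [
    [[0, 0, -0.0005, 0, 0, 0, 1], [0, 0, -0.001, 0, 0, 0, 1], [0, 0, -0.0015, 0, 0, 0, 1], [0, 0, -0.002, 0, 0, 0, 1], [0, 0, -0.002, 0, 0, 0, 1]]
  ]
}}

```text
time_s: 21.85
tcp_pos: [0.5213, -0.0368, 0.0702]
ee_rot: [[0.999, 0.042, -0.001], [0.042, -0.999, -0.004], [-0.001, 0.004, -1.0]]
wrist_force: [-7.0, -4.4, 19.8]
gripper_width: 0.151
```

It stopped hard at z 0.070, with force rising to 20 N and no travel. I'll ease off, open, rise and check the clamp.

Call:
{"api": "play_rows", "payload": {
  "commands": [
    [[0, 0, 0.001, 0, 0, 0, 1], [0, 0, 0.002, 0, 0, 0, 0.9], [0, 0, 0.002, 0, 0, 0, 0.6], [0, 0, 0.002, 0, 0, 0, 0.3], [0, 0, 0.002, 0, 0, 0, 0]]
  ]
}}

```text
time_s: 22.35
tcp_pos: [0.5215, -0.0346, 0.0689]
ee_rot: [[0.999, 0.04, -0.001], [0.04, -0.999, -0.0], [-0.001, 0.0, -1.0]]
wrist_force: [-0.1, 0.0, 0.3]
gripper_width: 0.34
```

Call:
{"api": "play_rows", "payload": {
  "commands": [
    [[0, 0, 0, 0, 0, 0, 0], [0, 0, 0, 0, 0, 0, 0], [0, 0, 0, 0, 0, 0, 0], [0, 0, 0, 0, 0, 0, 0], [0, 0, 0, 0, 0, 0, 0]]
  ]
}}

```text
time_s: 22.85
tcp_pos: [0.5217, -0.0343, 0.0693]
ee_rot: [[0.999, 0.04, -0.0], [0.04, -0.999, -0.0], [-0.0, 0.0, -1.0]]
wrist_force: [-0.2, 0.3, -0.0]
gripper_width: 0.791
```

Call:
{"api": "play_rows", "payload": {
  "commands": [
    [[0, 0, 0.015, 0, 0, 0, 0], [0, 0, 0.05, 0, 0, 0, 0], [0, 0, 0.09, 0, 0, 0, 0], [0, -0.04, 0.12, 0, 0, 0, 0], [0, -0.08, 0.12, 0, 0, 0, 0]]
  ]
}}

```text
time_s: 23.35
tcp_pos: [0.525, -0.1146, 0.1949]
ee_rot: [[0.999, 0.044, 0.011], [0.044, -0.999, -0.001], [0.011, 0.001, -1.0]]
wrist_force: [1.6, -0.3, -0.3]
gripper_width: 0.996
```

Call:
{"api": "play_rows", "payload": {
  "commands": [
    [[-0.02, -0.04, 0, 0, 0, 0, 0], [-0.05, -0.08, 0, 0, 0, 0, 0], [-0.08, -0.11, 0, 0, 0, 0, 0], [-0.1, -0.14, 0, 0, 0, 0, 0], [-0.1, -0.14, 0, 0, 0, 0, 0]]
  ]
}}

```text
time_s: 23.85
tcp_pos: [0.4191, -0.2566, 0.1895]
ee_rot: [[0.999, 0.035, -0.001], [0.035, -0.999, 0.0], [-0.001, -0.0, -1.0]]
wrist_force: [0.5, 1.8, 0.1]
gripper_width: 0.998
```

Run:
```python
from h import *
s=r.sense();print(s['time_s'],s['tcp_pos'],s['wrist_force'])
a=np.radians(2.2);R=np.array([[np.cos(a),np.sin(a)],[-np.sin(a),np.cos(a)]]);out=[]
for n,u,v0 in(('scene',285,195),('top',220,180)):
    c=cap(n,n+'6.png');P=pts(c);h,s,v=np.moveaxis(cv2.cvtColor(c['image'],cv2.COLOR_RGB2HSV).astype(int),-1,0);z=P[...,2]
    L=(P[...,:2]-[.555,.064])@R.T
    d=(c['range_z']>0)&((h<8)|(h>172))&(s>150)&(v>60)&(z>.05)&(z<.14)&(abs(L[...,0])<.1)&(abs(L[...,1]+.1)<.05)
    Q=np.c_[L[d],z[d]]
    if len(Q): print(n,'handle',np.median(Q,0).round(4),len(Q),'ztop',np.percentile(z[d],[50,75,90,97]).round(4))
    st=(s<60)&(v>60)&(abs(L[...,0])<.009)&(z>.075)&(z<.13)
    for lo,hi in((-.09,-.05),(-.05,-.02),(.02,.06)):
        k=st&(L[...,1]>lo)&(L[...,1]<hi); print('  strap',lo,np.median(z[k]).round(4) if k.any() else None,k.sum())
    k=(s<60)&(v>110)&(z>.022)&(z<.045)&(abs(L)<.045).all(-1); print('  flange',np.median(z[k]) if k.any() else None,k.sum())
    out.append(cv2.resize(c['image'][v0-60:v0+60,u-60:u+60,::-1],(400,400),interpolation=cv2.INTER_CUBIC))
cv2.imwrite('pics/crop6.png',np.hstack(out))
```

```text
23.85 [ 0.41914376 -0.25659461  0.18945519] [0.50947508 1.81415491 0.11538137]
scene handle [ 0.0016 -0.1017  0.0935] 95 ztop [0.0935 0.0955 0.0968 0.0979]
  strap -0.09 0.0923 45
  strap -0.05 0.092 31
  strap 0.02 0.0939 42
  flange 0.0319104760402954 152
top handle [ 0.0397 -0.0974  0.0912] 63 ztop [0.0912 0.0925 0.0943 0.0949]
  strap -0.09 0.0904 86
  strap -0.05 0.0906 60
  strap 0.02 0.0907 83
  flange 0.029813487433034136 266
```

View pics/crop6.png

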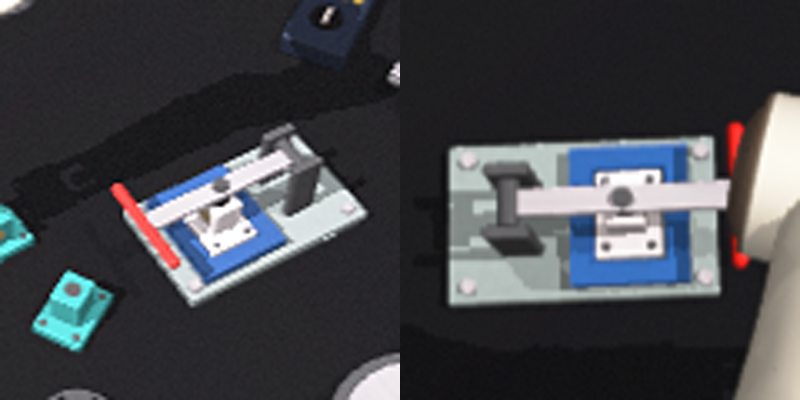

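The strap is level over the cover: top view z is 0.0904–0.0907 along its whole length, and 0.091 is expected. The handle is down and the cover is flush, with the arm clear. Handing in.

```bash
python3 -c "
from station import r
print(r.finish_job())"
```

```text
the job is handed in; nothing more can be done
None
```

The pump cover is home in the blue pocket and the clamp is shut over it. The job was handed in at 23.9 s, with the arm clear of everything.

- **Picking up:** My first grasp landed about 25 mm off because a travel row fell short, so the pads only caught the edge of the boss. That shifted the cover on the bench by about 2 mm and 2°. I opened, measured again and regrasped it on centre.
- **Seating:** I lowered the cover into the pocket with the clamp still open and met the brass pad at tool height 0.045 m. I then pressed it down to a hard stop at 0.0375 m, the height expected for fully home. There the force rose to 16.5 N with no further travel.
- **Clamping:** Only then did I swing the clamp shut by its red handle. It stopped hard with about 20 N on the wrist, 3–4 mm higher in the tool reading than I had computed. I put that down to where the bar sat in the jaws, and the last views showed no gap.

**Last checks:**
- **Cover:** After release and before clamping, the scene camera put the flange at 31.8 mm and the rim at 31.7 mm.
- **Clamp:** The strap is level, with its top at 90.4 to 90.7 mm in the top view against 91 mm expected. The scene camera read it 1 to 3 mm higher.
- **Other things on the bench:** I felt no contact with any of them, but I did not measure their positions again.

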